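# Test the sprayer and press its dust cap home

### The job

Make the spray dispenser ready for storage: push its nozzle right down with the gripper and let it spring back up, then put the hollow dust cap upright over the nozzle and press it down past the click until it sits fully home on the bottle's shoulder. Do not let go: finish while still holding the cap and pressing it down with about 10 N. Leave the ink bottle and the rubber stamp where they stand.

Things in the scene. Friction and masses are not known exactly. Their poses are not given: they have to be found in the camera images.
- dispenser: White round spray bottle fixed in a heavy dark holder. Origin on the table under its axis, z up. Holder: diameter 80, 16 mm high. Bottle: diameter 58 mm up to 56 mm height, narrowing to a flat shoulder (diameter 49) at 64 mm. On it a collar (the stud): diameter 27 mm up to 84 mm height, tapering to 17 mm at 90 mm, with four sprung catch balls that stick out 3 mm, centres at 72 mm height.
- seat (a point): Centre of the bottle's rigid flat shoulder, 64 mm above the table, on the bottle's axis: the cap's underside (origin) comes here when fully home. The cap meets the catch balls about 12 mm above home and needs 7 to 12 N to pass them, most of it at 10 mm; then the force drops away (the click) and it goes on down to the rigid shoulder. Pulling it off takes as much.
- nozzle (a joint): Travel of the nozzle: 0 up (at rest), 0.006 m fully down. Spring: about 1.2 N to start it, 5 N fully down; it springs back by itself.
- nozzle_top (a point): Centre of the nozzle's flat top on the bottle's axis, 106 mm above the table when it is up. The nozzle is a round button 20 mm in diameter and 10 mm high on a thin stem above the collar. Behind the dispenser a table lamp with a wide overhanging shade stands at about x 0.76, y 0.03: carry things round in front of it (x under about 0.55 there).
- dust_cap: Loose hollow grey plastic cap, outer diameter 42 mm, finely ribbed, 50 mm high, about 30 g, standing mouth down on the table on one of three spots, which it shares out with ink bottle and stamp. Origin at the centre of its mouth (underside), z up. Mouth diameter 30 mm (a lip 4 mm high), bore above it 34 mm in diameter; inside 46 mm deep, so the nozzle fits in untouched.
- ink_bottle: Loose bystander: square dark ink bottle with a round black screw cap, 49 x 49 x 57 mm. Origin under its centre.
- rubber_stamp: Loose bystander: wooden rubber stamp with a turned handle, 25 x 56 x 66 mm. Origin under its centre.
Mind the look-alikes: they are no part of the job. There is more than one size of the dust_cap; the job needs the middle-sized. Leave any brown or green look-alike of the dispenser alone.

How it is judged (in metres and radians):
On the way, in this order (a step that is already met when the one before it is completed fails the run):
1. the nozzle is pushed down by the gripper (at least 4.5 of its 6 mm), with the cap still away from the bottle (value of joint nozzle above 0.0045 m and contact force between the fingers and dispenser above 1 N and horizontal distance between dust_cap and seat above 0.06 m), for 0.05 s.
2. the nozzle is let up again, before the cap comes (value of joint nozzle below 0.001 m and horizontal distance between dust_cap and seat above 0.06 m), for 0.1 s.
3. the cap is snapped home past the catch and sits on the shoulder (z of dust_cap in the frame of seat below 0.002 m and horizontal distance between dust_cap and seat below 0.003 m and angle between dust_cap's own z axis and vertical below 0.08 rad), for 0.2 s.
At the end, for the whole second after the job is handed in: Cap snapped home: underside within 2 mm of the shoulder, 3 mm of the axis, upright within 0.08 rad; the nozzle inside is up (under 1 mm); through the last second the fingers hold or press the cap (over 3 N), it bears on the bottle with over 3 N, and is at rest (all of step 3 and z of dust_cap in the frame of seat above -0.003 m and value of joint nozzle below 0.001 m and contact force between dust_cap and dispenser above 3 N and contact force between the fingers and dust_cap above 3 N and linear speed of dust_cap below 0.02 m/s); the arm keeps its last pose, push and grip.
It fails at once if the ink bottle is moved more than 3 cm or tipped (distance of ink_bottle from where it was at the start of the episode above 0.03 m or angle between ink_bottle's own z axis and vertical above 0.5 rad).
It fails at once if the rubber stamp is moved more than 3 cm or tipped (distance of rubber_stamp from where it was at the start of the episode above 0.03 m or angle between rubber_stamp's own z axis and vertical above 0.5 rad).
It also fails if it takes over 69 s, if anything falls off the work surface, if the arm or the gripper's body presses on something with over 40 N, if the wrist force passes 120 N, or if a joint passes its speed limit or range.

### The arm

A 6-joint arm with a two-finger parallel gripper is mounted at the origin on a cart in front of the work surface, level with it; the furniture and walls round the work are solid. World frame = base frame: x ahead of the robot, y to its left, z up, the work surface at z = 0. Lengths are in m, angles in degrees, forces in N, time in s.
With the tool pointing down it reaches from about 0.3 to 0.75 m from the base axis. Payload 8.5 kg.
Tool frame: the origin (TCP) lies between the finger pads; the fingertips stand 19 mm ahead of it and the grasp point (between the pads) is the TCP; z points along the fingers, y is the line along which they close (so a half turn about z gives the same grasp; the last joint's range is limited). The gripper opens to 85 mm and grips with 20 to 120 N. Pads are 22 mm wide; open, the fingers measure 114 mm over their backs; the gripper's body (76 mm by 85 mm) begins 54 mm behind the grasp point. The pads swing forward as they close: fully open they stand 13 mm farther back than shut.
Start: joints at [-88.711, 21.807, 74.336, -0, 83.858, -12.336], TCP at [0.13, -0.535, 0.25] pointing down, gripper open.
Joint ranges: [-178.18, 178.18], [-50.72, 133.34], [12.68, 142.11], [-81.47, 261.47], [9.98, 163.14], [-165.26, 165.26]. Speed limits (degrees/s): [136.94, 136.94, 180, 180, 180, 180].

### API

Orientations are given as a 3x3 rotation matrix whose columns are the frame's x, y, z axes.
In Python, from rig import env, optics gives the robot as it stands.
- The arm moves only by the tool arm_command, never from a script. Its argument "commands" is one flat list of numbers, 7 for each row, row after row: the closure, from -1 (fully open) to 1 (shut), so that 0 is half open, then the shift along the tool's x, y, z as a fraction of full scale, then the turn, a rotation vector about the tool's x, y, z as a fraction of full scale. A call has 1 to 12 rows; each row is the pose to reach, as a shift and turn from the pose commanded when the call began, along the tool's axes at that moment; what a row does not reach only later rows make up. Full scale, the value 1, is 500 mm for a shift and 120 degrees for a turn. A row lasts 1/12 s, in which the tool goes at most 41.7 mm and 7.16 degrees, less where a joint would pass 70% of its speed; a pose out of reach is approached as far as the arm can. A call with a number of a shift or a turn outside -1 to 1 is refused whole. A call with a gripper value outside its range is refused whole. The fingers move at their own pace and stop on an object; "newtons" is the grip in N (left out, the last holds). Time passes only in rows, so rows that repeat a pose let the fingers close. It gives the time, the measured TCP pose, the force, the opening and the grip force at its end, in the units of the state.
- env.observe(): the state, without advancing time (a new reading comes with each control period).
- optics.get_image(name): name is "scene" or "side" or "wrist"; returns a dict with "image" (400x640x3 uint8, red, green, blue), "intrinsics" (3x3 intrinsics, pixels), "k1" (the pictures are not rectified: a ray, as slopes to the right and down, at radius r is drawn at 1 + k1 r^2 times it, then the intrinsics apply), "origin" and "orientation" of the camera in the world; the wrist camera has in their place "tool_from_camera" (4x4, takes a point from camera to tool coordinates, whose origin is the TCP and whose axes are the flange's). Camera axes: x right, y down, z forward; pixel columns grow to the right and rows downward; lengths in m; the calibration is good to about 2 mm. A picture is of the moment at which its call begins: read the wrist's pose just before it. There is no depth.
- env.close_job(): hands the job in; it is judged then, once.
The state is a dict: "time_s": time; "q": joint angles; "qvel": joint speeds; "joint_efforts": joint torques, N m; "position": TCP position; "tool_rot": TCP orientation; "ft_force": force on the tool from outside, world axes, zero at the start; "wrist_torque": the same for the moment, N m; "grip_width": finger opening in m; "gripper_force": force on a finger pad.
Only numpy, scipy, OpenCV 4.12 (cv2) and the standard library are available. Lean on these libraries where they do the work, as an engineer would, in place of code of your own. Each camera call takes 0.05 s, during which the arm holds its last target. There are 200 camera calls.

## Working session

There is one attempt and no reset: what is moved stays moved. The work goes in short steps, Python scripts to look and compute and a tool call to move; the robot and the scene stay as the last step left them, time stands still between calls to the robot, and variables do not carry over. Pictures are saved under pics/ and viewed, at most 10 in all, crops included, and the job is handed in when it is done.

Besides the shell and the picture viewer there is one more tool, called as a command line: name --argument value ..., lists and objects as JSON in quotes. arm_command: Moves the arm, as the interface text tells. Shift numbers are shares of 500 mm and turn numbers shares of 120 degrees, none past 1 either way. Its arguments: {"type":"object","properties":{"commands":{"type":"array","items":{"type":"number"}},"newtons":{"type":"number"}},"required":["commands"]}

```bash
mkdir -p pics; ls; cat > h.py <<'E'
import numpy as np, cv2
from rig import env, optics
def grab(n,name):
    s=env.observe(); d=optics.get_image(n)
    cv2.imwrite(f'pics/{name}.png',d['image'][:,:,::-1])
    if n=='wrist':
        T=np.eye(4);T[:3,:3]=s['tool_rot'];T[:3,3]=s['position'];C=T@np.array(d['tool_from_camera'])
        d['origin'],d['orientation']=C[:3,3],C[:3,:3]
    np.savez(f'pics/{name}.npz',K=d['intrinsics'],k1=d['k1'],o=d['origin'],R=d['orientation'],im=d['image'])
    return d
def load(name): return np.load(f'pics/{name}.npz')
def ray(c,u,v):
    K=c['K'];x=(u-K[0,2])/K[0,0];y=(v-K[1,2])/K[1,1];rd=np.hypot(x,y);r=rd
    for _ in range(20): r=rd/(1+c['k1']*r*r)
    f=r/rd if rd>0 else 1
    d=c['R']@np.array([x*f,y*f,1]);return c['o'],d
def plane(c,u,v,z):
    o,d=ray(c,u,v);return o+d*(z-o[2])/d[2]
def proj(c,p):
    q=c['R'].T@(np.array(p)-c['o']);x,y=q[:2]/q[2];f=1+c['k1']*(x*x+y*y);K=c['K']
    return K[0,0]*x*f+K[0,2],K[1,1]*y*f+K[1,2]
E
python3 - <<'E'
from h import *
a=grab('scene','scene');b=grab('side','side')
print(a['origin'],b['origin'],a['intrinsics'],a['k1'])
s=env.observe();print(s['tool_rot'],s['position'],s['grip_width'])
E
```

```text
pics
[-0.37072478  0.79977705  0.89344434] [ 0.18406331 -1.08288082  0.96836135] [[470.64043369   0.         315.50392236]
 [  0.         470.64043369 196.69656321]
 [  0.           0.           1.        ]] 0.02831998173570174
[[ 9.71862770e-01  2.35547781e-01 -5.09318042e-07]
 [ 2.35547577e-01 -9.71861926e-01  1.31777655e-03]
 [ 3.09904355e-04 -1.28081794e-03 -9.99999132e-01]] [ 0.12955857 -0.53428014  0.24978098] 0.08520914457994078
```

View pics/scene.png

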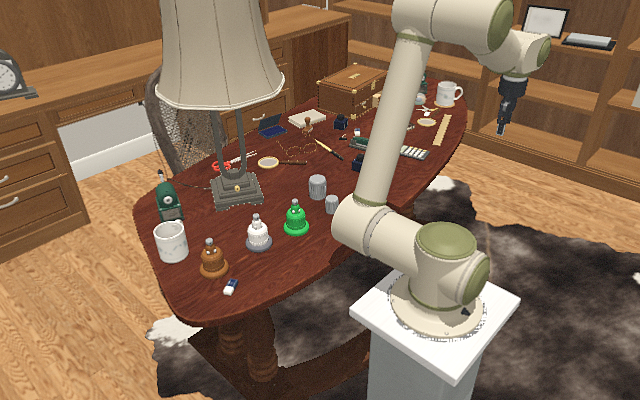

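View pics/side.png

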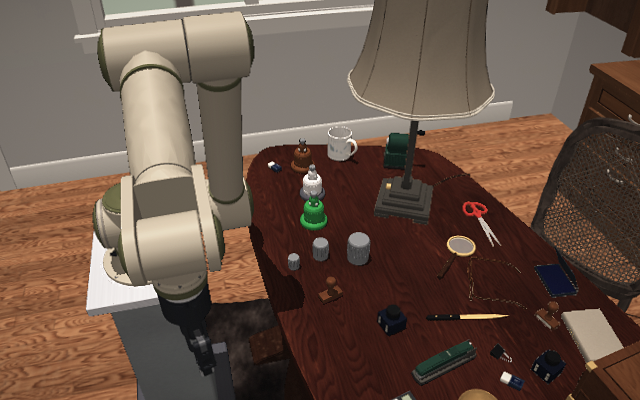

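Scene picture: the white dispenser is at about (258,232), with brown (213,258) and green (296,218) look-alikes on either side. Side picture: white dispenser at (312,185) and three grey caps, small (294,262), middle (320,249) and large (358,248). By ranking, the middle cap is at (320,249). I'll check its size and confirm it in a crop.

```bash
python3 - <<'E'
from h import *
b=load('side');a=load('scene')
im=b['im'];cv2.imwrite('pics/crop1.png',cv2.resize(im[160:310,270:420,::-1],(600,600),interpolation=cv2.INTER_CUBIC))
hsv=cv2.cvtColor(im,cv2.COLOR_RGB2HSV)
m=((hsv[...,1]<50)&(hsv[...,2]>70)).astype(np.uint8);m[:,:270]=0;m[:,380:]=0;m[:150]=0;m[290:]=0
n,l,st,ce=cv2.connectedComponentsWithStats(m)
for i in range(1,n):
    if st[i,4]>40:
        x,y,w,h,A=st[i];u=x+(w-1)/2
        ys,xs=np.where(l==i)
        k=np.linalg.norm(plane(b,x-.5,y+h/2,.025)-plane(b,x+w-.5,y+h/2,.025))
        print(st[i],'width',k,'base front',plane(b,u,y+h-.5,0),'top back',plane(b,u,y,.05))
print(plane(a,258,247,.0),plane(b,312,198,0))
E
```

```text
[328 150  29  11 234] width 0.0972108059763091 base front [0.65096535 0.30726081 0.        ] top back [0.64554158 0.29560877 0.05      ]
[300 165  25  34 510] width 0.07786770244107223 base front [0.4994623  0.12918626 0.        ] top back [0.52701487 0.23478861 0.05      ]
[347 232  23  32 423] width 0.061329770713592 base front [ 0.546253   -0.17334584  0.        ] top back [ 0.56561584 -0.10698188  0.05      ]
[313 237  16  24 219] width 0.04247436422998121 base front [ 0.45336179 -0.13722608  0.        ] top back [ 0.46286998 -0.10072049  0.05      ]
[288 253  12  17 117] width 0.0310163627966761 base front [ 0.37640185 -0.15156822  0.        ] top back [ 0.37975081 -0.14226608  0.05      ]
[4.97126246e-01 1.58470781e-01 1.11022302e-16] [ 5.00095066e-01  1.31613796e-01 -1.11022302e-16]
```

View pics/crop1.png

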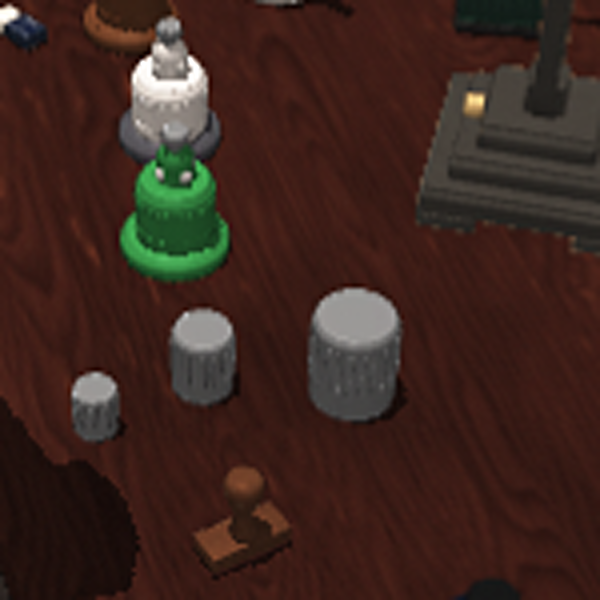

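The crop shows the grey caps at (95,405) small, (203,355) middle and (355,352) large. They measure about 31, 42.5 and 61 mm wide, so the middle one matches the 42 mm cap. It stands at about (0.457,-0.12), and the white dispenser at about (0.507,0.16). I'm moving now.

arm_command --commands '[1, 0.78, -0.62, 0, 0, 0, 0, 1, 0.78, -0.62, 0, 0, 0, 0, 1, 0.78, -0.62, 0, 0, 0, 0, 1, 0.78, -0.62, 0, 0, 0, 0, 1, 0.78, -0.62, 0, 0, 0, 0, 1, 0.78, -0.62, 0, 0, 0, 0, 1, 0.78, -0.62, 0, 0, 0, 0, 1, 0.78, -0.62, 0, 0, 0, 0, 1, 0.78, -0.62, 0, 0, 0, 0, 1, 0.78, -0.62, 0, 0, 0, 0, 1, 0.78, -0.62, 0, 0, 0, 0, 1, 0.78, -0.62, 0, 0, 0, 0]'

```text
time_s: 1.1
position: [0.4364, -0.1392, 0.2503]
tool_rot: [[0.972, 0.236, -0.0], [0.236, -0.972, 0.0], [-0.0, -0.0, -1.0]]
ft_force: [0.4, -1.7, -0.5]
grip_width: 0.0002
gripper_force: 0.0
```

```bash
python3 - <<'E'
from h import *
d=grab('wrist','w1');c=load('w1')
s=env.observe();print(s['time_s'],s['position'],s['tool_rot'],s['q'],s['ft_force'])
print(d['tool_from_camera'],d['intrinsics'],proj(c,(.457,-.12,.05)),proj(c,(.507,.16,.106)))
E
```

```text
1.15 [ 0.43913275 -0.13440894  0.25023635] [[ 0.97063514  0.24055197  0.00147716]
 [ 0.24054784 -0.97063398  0.00253095]
 [ 0.00204261 -0.00210131 -0.99999571]] [-31.93271769  12.66243303  87.87237349   0.17070855  79.47011284
  44.11704943] [-1.409406    4.74021268 -1.41983004]
[[-7.13337623e-04 -9.52590468e-01 -3.04254650e-01  7.81741991e-02]
 [ 9.99999466e-01 -4.52193211e-04 -9.28769042e-04  6.94049515e-04]
 [ 7.47154648e-04 -3.04255150e-01  9.52590282e-01 -1.23300854e-01]
 [ 0.00000000e+00  0.00000000e+00  0.00000000e+00  1.00000000e+00]] [[328.3838275   0.        321.2143912]
 [  0.        328.3838275 201.036261 ]
 [  0.          0.          1.       ]] (np.float64(306.8799551711795), np.float64(153.06628538121154)) (np.float64(-50.27683217660933), np.float64(12.418357504536033))
```

View pics/w1.png

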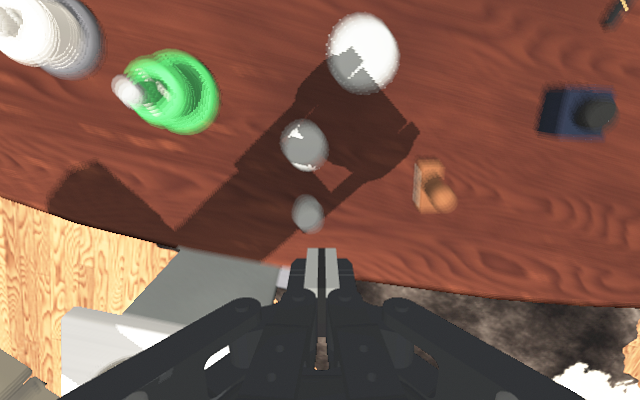

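The wrist view is slightly blurred because the arm was still moving. Middle cap (304,145), small (308,214), large (362,52), stamp (433,188), ink bottle (577,112), green look-alike (175,92), white dispenser (45,35). I'll take a still image for the cap, then go on to the dispenser.

```bash
cat >> h.py <<'E'
def blob(c,z,seed,smax=60,vmin=60):
    hsv=cv2.cvtColor(c['im'],cv2.COLOR_RGB2HSV)
    m=((hsv[...,1]<smax)&(hsv[...,2]>vmin)).astype(np.uint8)
    n,l,st,ce=cv2.connectedComponentsWithStats(m)
    i=[k for k in range(1,n) if st[k,4]>150]
    i=min(i,key=lambda k:np.hypot(*(ce[k]-seed)))
    cn=max(cv2.findContours((l==i).astype(np.uint8),cv2.RETR_EXTERNAL,cv2.CHAIN_APPROX_NONE)[0],key=len)[:,0]
    P=np.array([plane(c,u,v,z)[:2] for u,v in cn]);print('blob',st[i],ce[i])
    return P
def disc(c,P,r):
    n=c['o'][:2];g=P.mean(0)-n;g/=np.linalg.norm(g);t=np.array([-g[1],g[0]])
    a=P@g;b=P@t;print('widths',np.ptp(a),np.ptp(b))
    return g*(a.max()+.0005-r)+t*(b.max()+b.min())/2
E
python3 - <<'E'
from h import *
grab('wrist','w2');c=load('w2')
P=blob(c,.05,(304,145),60,50);print(disc(c,P,.021))
s=env.observe();print(s['position'],s['qvel'].round(2) if hasattr(s['qvel'],'round') else s['qvel'])
d=np.array([.49,.15,.25])-s['position'];print(s['tool_rot'].T@d/.5)
E
```

```text
blob [ 291  130   43   47 1546] [312.15394567 153.38680466]
widths 0.046045125797102515 0.04202561783438011
[ 0.45815221 -0.12045979]
[ 0.43754209 -0.13714201  0.25007695] [-6.13 -0.63  1.54 -1.91 -0.39 -5.33]
[ 0.24081187 -0.53180669  0.00088535]
```

arm_command --commands '[1, 0.24, -0.53, 0, 0, 0, 0, 1, 0.24, -0.53, 0, 0, 0, 0, 1, 0.24, -0.53, 0, 0, 0, 0, 1, 0.24, -0.53, 0, 0, 0, 0, 1, 0.24, -0.53, 0, 0, 0, 0, 1, 0.24, -0.53, 0, 0, 0, 0, 1, 0.24, -0.53, 0, 0, 0, 0, 1, 0.24, -0.53, 0, 0, 0, 0, 1, 0.24, -0.53, 0, 0, 0, 0, 1, 0.24, -0.53, 0, 0, 0, 0, 1, 0.24, -0.53, 0, 0, 0, 0, 1, 0.24, -0.53, 0, 0, 0, 0]'

```text
time_s: 2.2
position: [0.4898, 0.143, 0.2504]
tool_rot: [[0.972, 0.233, -0.0], [0.233, -0.972, -0.0], [-0.0, 0.0, -1.0]]
ft_force: [-0.4, 0.9, 0.0]
grip_width: -0.0004
gripper_force: 0.0
```

```bash
python3 - <<'E'
from h import *
grab('wrist','w3');c=load('w3')
s=env.observe();print(s['position'],s['qvel'],s['ft_force'],proj(c,(.507,.16,.106)))
cv2.imwrite('pics/w3c.png',c['im'][:300,:,::-1])
E
```

```text
[0.48981382 0.14318185 0.25041395] [ 0.24407122  0.03774095 -0.10485162 -0.00820143  0.00370388  0.08893798] [ 0.18111477 -0.61828482 -0.65813257] (np.float64(305.625863718666), np.float64(168.90144828422726))
```

View pics/w3c.png

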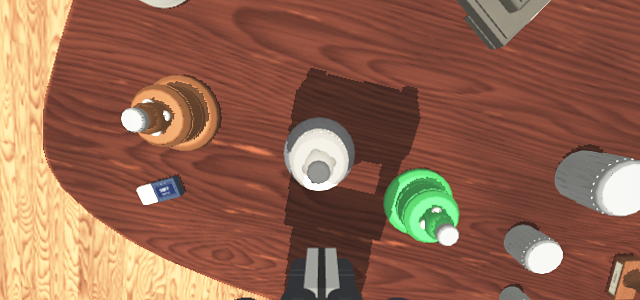

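The wrist view shows the white dispenser at (319,155), with its grey nozzle top at (318,172). Green at (425,208) and brown at (165,115) are clear of it.

```bash
python3 - <<'E'
from h import *
c=load('w3');g=cv2.cvtColor(c['im'],cv2.COLOR_RGB2GRAY)
v=g[172,318];print(v,g[172,295:340:3])
m=(abs(g.astype(int)-int(v))<35).astype(np.uint8);m[:155]=0;m[190:]=0;m[:,:300]=0;m[:,337:]=0
n,l,st,ce=cv2.connectedComponentsWithStats(m,connectivity=4);i=l[172,318]
cn=cv2.findContours((l==i).astype(np.uint8),0,1)[0][0][:,0]
P=np.array([plane(c,u,v,.106)[:2] for u,v in cn]);print(st[i],ce[i],disc(c,P,.010))
# shoulder white blob
hsv=cv2.cvtColor(c['im'],cv2.COLOR_RGB2HSV)
s=env.observe();p=disc(c,P,.010);print(s['tool_rot'].T@(np.array([*p,.15])-s['position'])/.5)
m=((hsv[...,1]<45)&(g>165)).astype(np.uint8);m=cv2.morphologyEx(m,cv2.MORPH_CLOSE,np.ones((25,25)))
n,l,st,ce=cv2.connectedComponentsWithStats(m);i=l[165,318];print(st[i])
cn=cv2.findContours((l==i).astype(np.uint8),0,1)[0][0][:,0]
P=np.array([plane(c,u,v,.056)[:2] for u,v in cn]);print(disc(c,P,.029))
E
```

```text
150 [230 240 242 186 132 151 151 151 150 150 150 138 202 241 240]
widths 0.019553072129708693 0.019991640747541548
[306 160  25  24 426] [318.20892019 171.66901408] [0.5068716  0.14934293]
widths 0.019553072129708693 0.019991640747541548
[ 0.03605533 -0.00403749  0.20082646]
[ 287  129   62   62 2884]
widths 0.06063133397798276 0.059720455813009526
[0.50530634 0.15021037]
```

arm_command --commands '[1, 0.034, -0.003, 0.1, 0, 0, 0, 1, 0.034, -0.003, 0.16, 0, 0, 0, 1, 0.034, -0.003, 0.22, 0, 0, 0, 1, 0.034, -0.003, 0.236, 0, 0, 0, 1, 0.034, -0.003, 0.236, 0, 0, 0, 1, 0.034, -0.003, 0.236, 0, 0, 0]'

```text
time_s: 2.75
position: [0.5066, 0.1495, 0.1337]
tool_rot: [[0.972, 0.235, 0.002], [0.235, -0.972, 0.0], [0.002, 0.0, -1.0]]
ft_force: [-0.1, -0.3, 0.5]
grip_width: 0.0002
gripper_force: 0.0
```

arm_command --commands '[1, 0, 0, 0.007, 0, 0, 0, 1, 0, 0, 0.014, 0, 0, 0, 1, 0, 0, 0.014, 0, 0, 0, 1, 0, 0, 0.014, 0, 0, 0]'

```text
time_s: 3.08
position: [0.5061, 0.1499, 0.1259]
tool_rot: [[0.972, 0.236, 0.001], [0.236, -0.972, 0.0], [0.001, 0.0, -1.0]]
ft_force: [0.6, -0.2, -0.5]
grip_width: -0.0004
gripper_force: 0.0
```

arm_command --commands '[1, 0, 0, 0.004, 0, 0, 0, 1, 0, 0, 0.008, 0, 0, 0, 1, 0, 0, 0.01, 0, 0, 0, 1, 0, 0, 0.01, 0, 0, 0]'

```text
time_s: 3.42
position: [0.5062, 0.15, 0.1205]
tool_rot: [[0.972, 0.236, 0.001], [0.236, -0.972, 0.0], [0.001, 0.0, -1.0]]
ft_force: [0.2, 1.4, 3.8]
grip_width: 0.0004
gripper_force: 1.9
```

arm_command --commands '[1, 0, 0, 0.002, 0, 0, 0, 1, 0, 0, 0.004, 0, 0, 0, 1, 0, 0, 0.004, 0, 0, 0, 1, 0, 0, 0.004, 0, 0, 0]'

```text
time_s: 3.75
position: [0.5063, 0.15, 0.119]
tool_rot: [[0.972, 0.236, 0.001], [0.236, -0.972, 0.0], [0.001, 0.0, -1.0]]
ft_force: [-0.1, -0.7, 8.4]
grip_width: -0.0
gripper_force: 4.3
```

At 8.4 N the nozzle is on its stop, so I'm lifting off.

arm_command --commands '[1, 0, 0, -0.03, 0, 0, 0, 1, 0, 0, -0.08, 0, 0, 0, 1, 0, 0, -0.14, 0, 0, 0, 1, 0, 0, -0.2, 0, 0, 0, 1, 0, 0, -0.2, 0, 0, 0]'

```text
time_s: 4.17
position: [0.5075, 0.1501, 0.2233]
tool_rot: [[0.972, 0.236, 0.009], [0.236, -0.972, 0.001], [0.008, 0.002, -1.0]]
ft_force: [0.2, -0.0, 0.2]
grip_width: 0.0
gripper_force: 0.0
```

```bash
python3 - <<'E'
from h import *
s=env.observe();print(s['position'],s['tool_rot'].T@(np.array([.445,-.123,.22])-s['position'])/.5)
E
```

```text
[0.50751069 0.15008698 0.22329034] [-0.2502852   0.50130794  0.00522671]
```

arm_command --commands '[-1, -0.25, 0.5, 0, 0, 0, 0, -1, -0.25, 0.5, 0, 0, 0, 0, -1, -0.25, 0.5, 0, 0, 0, 0, -1, -0.25, 0.5, 0, 0, 0, 0, -1, -0.25, 0.5, 0, 0, 0, 0, -1, -0.25, 0.5, 0, 0, 0, 0, -1, -0.25, 0.5, 0, 0, 0, 0, -1, -0.25, 0.5, 0, 0, 0, 0, -1, -0.25, 0.5, 0, 0, 0, 0, -1, -0.25, 0.5, 0, 0, 0, 0, -1, -0.25, 0.5, 0, 0, 0, 0, -1, -0.25, 0.5, 0, 0, 0, 0]'

```text
time_s: 5.17
position: [0.4435, -0.1214, 0.2182]
tool_rot: [[0.971, 0.237, -0.0], [0.237, -0.971, 0.0], [-0.0, -0.0, -1.0]]
ft_force: [-0.3, 0.1, 0.1]
grip_width: 0.0855
gripper_force: 0.0
```

```bash
python3 - <<'E'
from h import *
grab('wrist','w4');c=load('w4');s=env.observe();print(s['position'],s['tool_rot'],s['grip_width'])
print(proj(c,(.458,-.12,.05)))
p=disc(c,blob(c,.05,proj(c,(.458,-.12,.04)),60,50),.021);print(p)
print(s['tool_rot'].T@(np.array([*p,.15])-s['position'])/.5)
# stamp by colour
hsv=cv2.cvtColor(c['im'],cv2.COLOR_RGB2HSV)
for n,q in dict(small=(.378,-.147,.03),large=(.556,-.14,.07)).items(): print(n,proj(c,q))
cv2.imwrite('pics/w4c.png',c['im'][:,:,::-1])
E
```

```text
[ 0.44347653 -0.12148435  0.21825493] [[ 9.71439998e-01  2.37285270e-01 -1.76676804e-04]
 [ 2.37285300e-01 -9.71439992e-01  1.69521467e-04]
 [-1.31405966e-04 -2.06602742e-04 -9.99999970e-01]] 0.08570304276647449
(np.float64(323.0939715609931), np.float64(170.0627665482572))
blob [ 300  140   47   52 1869] [322.82343499 165.25468165]
widths 0.04676874944185305 0.04160242322153021
[ 0.45874364 -0.11971261]
[0.0305209  0.00383126 0.13650506]
small (np.float64(329.88500185070734), np.float64(245.24944689728687))
large (np.float64(379.1248893240457), np.float64(59.72015989306547))
```

View pics/w4c.png

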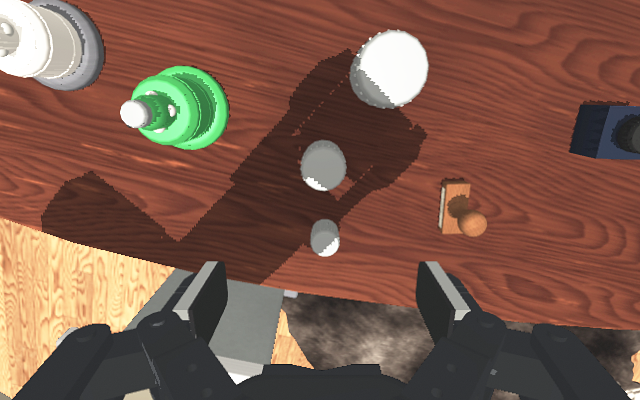

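The cap is at (323,165), midway between the open fingers. The stamp (458,210) and the small cap (325,238) are clear. I'm descending and grasping.

arm_command --commands '[-1, 0.03, 0.004, 0.06, 0, 0, 0, -1, 0.03, 0.004, 0.12, 0, 0, 0, -1, 0.03, 0.004, 0.2, 0, 0, 0, -1, 0.03, 0.004, 0.27, 0, 0, 0, -1, 0.03, 0.004, 0.32, 0, 0, 0, -1, 0.03, 0.004, 0.36, 0, 0, 0, -1, 0.03, 0.004, 0.38, 0, 0, 0, -1, 0.03, 0.004, 0.38, 0, 0, 0, -1, 0.03, 0.004, 0.38, 0, 0, 0]'

```text
time_s: 5.97
position: [0.4585, -0.1204, 0.0283]
tool_rot: [[0.972, 0.236, -0.001], [0.236, -0.972, 0.0], [-0.001, -0.0, -1.0]]
ft_force: [0.2, -0.3, 0.6]
grip_width: 0.0854
gripper_force: 0.0
```

arm_command --commands '[0, 0, 0, 0, 0, 0, 0, 0.2, 0, 0, 0, 0, 0, 0, 1, 0, 0, 0, 0, 0, 0, 1, 0, 0, 0, 0, 0, 0, 1, 0, 0, 0, 0, 0, 0, 1, 0, 0, 0, 0, 0, 0, 1, 0, 0, 0, 0, 0, 0, 1, 0, 0, 0, 0, 0, 0]' --newtons 50

```text
time_s: 6.63
position: [0.4587, -0.121, 0.0293]
tool_rot: [[0.972, 0.235, 0.002], [0.235, -0.972, -0.001], [0.001, 0.001, -1.0]]
ft_force: [-2.0, 1.3, 8.1]
grip_width: 0.041
gripper_force: 50.1
```

arm_command --commands '[1, 0, 0, -0.04, 0, 0, 0, 1, 0, 0, -0.1, 0, 0, 0, 1, 0, 0, -0.18, 0, 0, 0, 1, 0, 0, -0.26, 0, 0, 0, 1, 0, 0, -0.32, 0, 0, 0, 1, 0, 0, -0.36, 0, 0, 0, 1, 0, 0, -0.36, 0, 0, 0, 1, 0, 0, -0.36, 0, 0, 0]'

```text
time_s: 7.3
position: [0.4584, -0.1209, 0.209]
tool_rot: [[0.972, 0.236, 0.002], [0.236, -0.972, -0.001], [0.002, 0.001, -1.0]]
ft_force: [0.1, 0.1, -1.0]
grip_width: 0.041
gripper_force: 50.6
```

```bash
python3 - <<'E'
from h import *
grab('wrist','w5');c=load('w5');s=env.observe();print(s['position'],s['grip_width'],s['gripper_force'],s['ft_force'])
o=s['position'];R=s['tool_rot']
for z in (-.021,.0285):
    print(z,proj(c,o+R@[0,0,z]),proj(c,o+R@[.021,0,z]))
print(R.T@(np.array([.5065,.1495,.21])-o)/.5)
cv2.imwrite('pics/w5c.png',c['im'][150:,120:520,::-1])
E
```

```text
[ 0.45799383 -0.12070077  0.20790716] 0.04065051923292495 50.5877360701561 [-0.88095929 -0.339568   -0.39823144]
-0.021 (np.float64(318.9815051274776), np.float64(316.9271886001145)) (np.float64(318.8116853431299), np.float64(266.8210330757848))
0.0285 (np.float64(319.4978578312809), np.float64(255.84168039566907)) (np.float64(319.3986446032955), np.float64(217.73006627043327))
[ 0.22159219 -0.50233732 -0.00410467]
```

View pics/w5c.png

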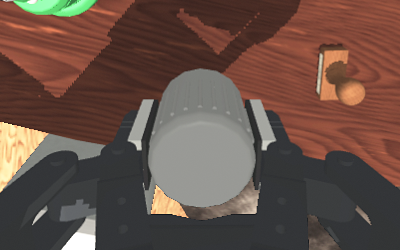

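The cap is held upright. Its front top edge sits at crop (200,115) and the mouth edge at (200,68), both within 1 mm of the prediction. I'm carrying it to above the dispenser.

arm_command --commands '[1, 0.222, -0.502, 0, 0, 0, 0, 1, 0.222, -0.502, 0, 0, 0, 0, 1, 0.222, -0.502, 0, 0, 0, 0, 1, 0.222, -0.502, 0, 0, 0, 0, 1, 0.222, -0.502, 0, 0, 0, 0, 1, 0.222, -0.502, 0, 0, 0, 0, 1, 0.222, -0.502, 0, 0, 0, 0, 1, 0.222, -0.502, 0, 0, 0, 0, 1, 0.222, -0.502, 0, 0, 0, 0, 1, 0.222, -0.502, 0, 0, 0, 0, 1, 0.222, -0.502, 0, 0, 0, 0]'

```text
time_s: 8.27
position: [0.5069, 0.1481, 0.2077]
tool_rot: [[0.972, 0.234, -0.001], [0.234, -0.972, -0.0], [-0.001, -0.0, -1.0]]
ft_force: [0.2, -0.5, 0.1]
grip_width: 0.0407
gripper_force: 50.7
```

```bash
python3 - <<'E'
from h import *
g=grab('side','s2');grab('scene','sc2');s=env.observe();print(s['position'],s['ft_force'],s['tool_rot'])
print(s['tool_rot'].T@(np.array([.5063,.1497,.145])-s['position'])/.5)
a=load('s2');b=load('sc2')
cv2.imwrite('pics/both.png',np.hstack([cv2.resize(x[...,::-1],(390,390),interpolation=cv2.INTER_CUBIC) for x in (a['im'][110:220,260:370],b['im'][160:270,205:315])]))
E
```

```text
[0.50708595 0.14808752 0.20809444] [-0.35622894  0.05873809  0.11619327] [[ 9.72271255e-01  2.33855188e-01 -5.97516478e-04]
 [ 2.33855156e-01 -9.72271439e-01 -1.23150342e-04]
 [-6.09747552e-04 -1.99967718e-05 -9.99999814e-01]]
[-0.00069719 -0.0035006   0.12618939]
```

View pics/both.png

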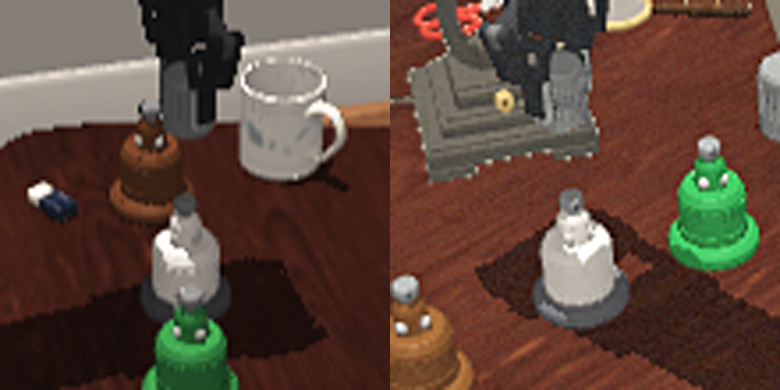

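The left crop (side view) has the cap at (188,100) above the nozzle (184,205). The right crop (scene view) has the cap at (570,90) above the nozzle (571,200), so the two line up. I'm descending.

arm_command --commands '[1, -0.001, -0.003, 0.05, 0, 0, 0, 1, -0.001, -0.003, 0.1, 0, 0, 0, 1, -0.001, -0.003, 0.128, 0, 0, 0, 1, -0.001, -0.003, 0.128, 0, 0, 0, 1, -0.001, -0.003, 0.128, 0, 0, 0]'

```text
time_s: 8.78
position: [0.5063, 0.1499, 0.1444]
tool_rot: [[0.972, 0.235, -0.001], [0.235, -0.972, -0.0], [-0.001, -0.0, -1.0]]
ft_force: [-0.0, -0.3, 0.3]
grip_width: 0.0412
gripper_force: 50.7
```

arm_command --commands '[1, 0, 0, 0.01, 0, 0, 0, 1, 0, 0, 0.02, 0, 0, 0, 1, 0, 0, 0.03, 0, 0, 0, 1, 0, 0, 0.04, 0, 0, 0, 1, 0, 0, 0.04, 0, 0, 0, 1, 0, 0, 0.04, 0, 0, 0]'

```text
time_s: 9.28
position: [0.5062, 0.1505, 0.1242]
tool_rot: [[0.972, 0.236, -0.0], [0.236, -0.972, -0.0], [-0.0, -0.0, -1.0]]
ft_force: [-0.4, 0.1, -0.4]
grip_width: 0.0404
gripper_force: 50.7
```

arm_command --commands '[1, 0, 0, 0.01, 0, 0, 0, 1, 0, 0, 0.02, 0, 0, 0, 1, 0, 0, 0.03, 0, 0, 0, 1, 0, 0, 0.03, 0, 0, 0, 1, 0, 0, 0.03, 0, 0, 0]'

```text
time_s: 9.7
position: [0.5062, 0.1505, 0.109]
tool_rot: [[0.972, 0.236, -0.001], [0.236, -0.972, -0.0], [-0.001, -0.0, -1.0]]
ft_force: [0.1, 0.3, -0.6]
grip_width: 0.0405
gripper_force: 50.7
```

No side force, so the mouth is on the collar. Next I press through the catch.

arm_command --commands '[1, 0, 0, 0.006, 0, 0, 0, 1, 0, 0, 0.012, 0, 0, 0, 1, 0, 0, 0.015, 0, 0, 0, 1, 0, 0, 0.015, 0, 0, 0]'

```text
time_s: 10.03
position: [0.5062, 0.1502, 0.1019]
tool_rot: [[0.972, 0.236, -0.0], [0.236, -0.972, -0.001], [-0.0, 0.001, -1.0]]
ft_force: [-1.4, -3.3, 0.9]
grip_width: 0.0408
gripper_force: 50.8
```

arm_command --commands '[1, 0, 0, 0.004, 0, 0, 0, 1, 0, 0, 0.008, 0, 0, 0, 1, 0, 0, 0.01, 0, 0, 0, 1, 0, 0, 0.01, 0, 0, 0]'

```text
time_s: 10.37
position: [0.5059, 0.1503, 0.0963]
tool_rot: [[0.972, 0.236, -0.001], [0.236, -0.972, -0.0], [-0.001, 0.0, -1.0]]
ft_force: [-1.0, -3.1, -3.7]
grip_width: 0.0408
gripper_force: 50.8
```

arm_command --commands '[1, 0, 0.001, 0.003, 0, 0, 0, 1, 0, 0.001, 0.006, 0, 0, 0, 1, 0, 0.001, 0.006, 0, 0, 0, 1, 0, 0.001, 0.006, 0, 0, 0]'

```text
time_s: 10.7
position: [0.5063, 0.1501, 0.0936]
tool_rot: [[0.972, 0.236, -0.001], [0.236, -0.972, 0.0], [-0.001, -0.0, -1.0]]
ft_force: [-2.1, -1.8, -1.9]
grip_width: 0.0409
gripper_force: 51.0
```

arm_command --commands '[1, 0, 0.0005, 0.002, 0, 0, 0, 1, 0, 0.0005, 0.003, 0, 0, 0, 1, 0, 0.0005, 0.003, 0, 0, 0, 1, 0, 0.0005, 0.003, 0, 0, 0]'

```text
time_s: 11.03
position: [0.5064, 0.1501, 0.0932]
tool_rot: [[0.972, 0.236, 0.001], [0.236, -0.972, 0.0], [0.001, -0.0, -1.0]]
ft_force: [-4.0, -0.7, 8.8]
grip_width: 0.0414
gripper_force: 52.0
```

arm_command --commands '[1, -0.0006, 0, 0.0005, 0, 0, 0, 1, -0.0006, 0, 0.0005, 0, 0, 0, 1, -0.0006, 0, 0.0005, 0, 0, 0, 1, -0.0006, 0, 0.0005, 0, 0, 0]'

```text
time_s: 11.37
position: [0.5063, 0.15, 0.0932]
tool_rot: [[0.972, 0.236, 0.001], [0.236, -0.972, 0.001], [0.002, -0.0, -1.0]]
ft_force: [-5.7, 0.2, 9.9]
grip_width: 0.0408
gripper_force: 52.1
```

```bash
python3 - <<'E'
from h import *
for i in range(2):
    grab('side' if i else 'scene','e%d'%i);s=env.observe();print(s['time_s'],s['position'],s['ft_force'],s['gripper_force'],s['qvel'])
a=load('e1');b=load('e0')
cv2.imwrite('pics/both2.png',np.hstack([cv2.resize(x[...,::-1],(390,390),interpolation=cv2.INTER_CUBIC) for x in (a['im'][130:220,270:360],b['im'][175:265,215:305])]))
E
```

```text
11.4167 [0.50637488 0.15003881 0.09321277] [-4.26217893  0.82452779 10.33443499] 52.14098447933793 [ 0.01423468 -0.09458316 -0.01293682 -0.03922977 -0.04341631 -0.07309674]
11.4667 [0.50637791 0.15005762 0.09321585] [-5.00825568 -0.12708569 10.75392064] 52.14059790596366 [-0.00572909 -0.033449    0.04488446  0.00276774 -0.06747595  0.12984745]
```

View pics/both2.png

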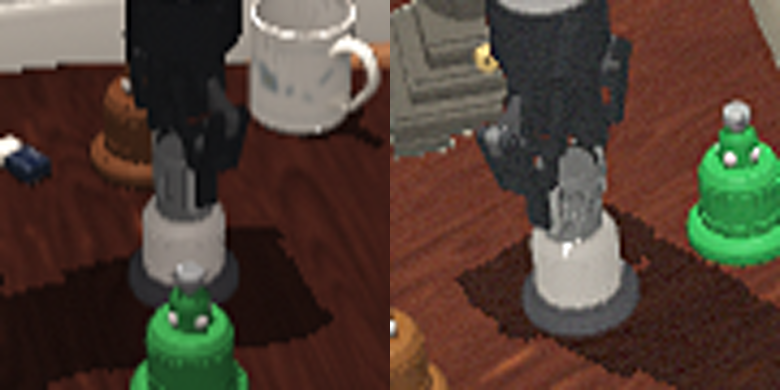

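Both views show the cap flat on the shoulder, with the left-crop cap base at (183,215) and the right-crop base at (573,235). The force is steady at about 10 N, so I'm handing in.

```bash
python3 -c "
from rig import env
print(env.close_job())"
```

```text
the job is handed in; nothing more can be done
None
```

I pushed the nozzle fully down (8.4 N) and let it up, then pressed the middle-sized cap down past the catch onto the shoulder. The job was handed in at about 11.5 s with the cap still held and pressed at about 10 N; no verdict was returned.

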